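# Index the bolt to the gauge gate

## Task

Two sprung slides stand on the bench, and only one has a flange bolt sitting in it. With the fingertips, push that slide by its upright end plate all the way in against its stop pin, then let it go, so that it springs back and the brass catch holds it at mid position with the bolt under the gate bar. Pick nothing up, and leave the empty slide, the loose bolts, the ring gauge and the cup as they are.

Things in the scene. Friction and masses are not known exactly. Their poses are not given: they have to be found in the camera images.
- loaded: Station whose slide carries the bolt: grey base plate 200 x 100 x 10 mm under an dark steel slide. Origin: centre of the base's underside, on the bench; x is the way its slide is pushed in (roughly away from the robot), z up. Slide block 36 mm wide, top at z 34 mm; guide rails at y about +-24 mm, up to z 30 mm. 
- loaded_push (a point): Point at mid-width on the front face (towards -x of the station) of the loaded slide's upright push plate, 56 mm above the bench, 78 mm before the station's origin when the slide is out; it moves with the slide. Plate 8 mm thick. The plate reaches 22 mm above and 45 mm below it, 18 mm to either side.
- loaded_slide (a joint): Loaded station's slide travel, m: 0 = sprung fully out towards the robot, 0.050 = against the stop pin, about 0.025 = mid, held by the catch. Spring pushes it out: 4 N at 0, 9 N at 0.050. Once pushed beyond about 0.026 the catch snaps in behind its tooth and the slide, let go, comes back only to mid; let go earlier, it goes back to 0.
- loaded_gate (a point): Middle of the loaded station's gate bar, which crosses above the slide 25 mm past the station's origin; bar from 60 to 66 mm above the bench, 90 mm long, 6 mm thick, on two posts 40 mm to either side.
- loaded_pin (a point): Top of the loaded station's upright steel stop pin, 10 mm dia., 44 mm above the bench, 75 mm past the station's origin along its x.
- loaded_catch (a joint): Brass catch of the loaded station, rad: 0 = swung in (at rest, or holding the slide), up to 0.4 = pushed aside by the tooth as the slide passes. It works by itself. In the station frame it lies at x -55 to -5 mm, y 20 to 46 mm, up to 31 mm above the bench.
- seated_bolt_mid (a point): Middle (half-way up) of the bright zinc-plated M16 flange bolt that sits head up in the loaded slide's bore: overall 39 mm tall, shank 20 mm long and 16 mm dia. pointing down in the bore, flange 34 mm dia. resting on the slide (34 mm above the bench), flange and hex head 19 mm tall, 24 mm across flats. The bore lies 78 mm behind the push plate's front face.
- empty: The other station, the same in every size but with nothing in its slide's bore; to be left alone: grey base plate 200 x 100 x 10 mm under an dark steel slide. Origin: centre of the base's underside, on the bench; x is the way its slide is pushed in (roughly away from the robot), z up. Slide block 36 mm wide, top at z 34 mm; guide rails at y about +-24 mm, up to z 30 mm. 
- empty_slide (a joint): Empty station's slide, m: 0 = fully out, where it must stay.
- surface_plate: Fixed grey cast-iron plate 170 x 170 x 35 mm; origin at the centre of its underside.
- bolt1_mid (a point): Middle of a loose flange bolt, as the seated one, standing on its head on the surface plate, 39 mm tall; leave alone.
- bolt2_mid (a point): Middle of another such bolt on the surface plate; leave alone.
- ring_mid (a point): Middle of the chrome thread ring gauge lying flat on the bench, 48 mm dia., 14 mm high, hole 13 mm; leave alone.
- cup: Blue plastic sorting cup, 80 mm high, 72 mm across the rim, upright on the bench; origin at the centre of its underside; leave alone.
There are look-alikes about, which are no part of the job. Leave any blue or purple look-alike of the part that bears seated_bolt_mid alone.

How it is judged (in metres and radians):
On the way, in this order (a step that is already met when the one before it is completed fails the run):
1. the loaded slide is pushed in against its stop pin (travel over 45 mm) (value of joint loaded_slide above 0.045 m), for 0.05 s.
2. let go, it comes back and is held at mid position (travel 21 to 29 mm) (value of joint loaded_slide between 0.021 and 0.029 m and contact force between the fingers and loaded below 0.1 N), for 0.2 s.
At the end, for the whole second after the job is handed in: The loaded slide rests at mid position (travel 21 to 29 mm) behind its catch (catch within 0.08 rad of fully in), untouched; its bolt is still seated (within 6 mm in height, 7 mm along the slide of the gate bar); the empty slide is fully out (under 4 mm of travel) (value of joint loaded_slide between 0.021 and 0.029 m and value of joint loaded_catch below 0.08 rad and velocity of joint loaded_slide between -0.01 and 0.01 m/s and value of joint empty_slide below 0.004 m and x of seated_bolt_mid in the frame of loaded between 0.018 and 0.032 m and z of seated_bolt_mid in the frame of loaded between 0.0275 and 0.0395 m).
It fails at once if the seated bolt is lifted (over 8 mm) (z of seated_bolt_mid in the frame of loaded above 0.0415 m).
It fails at once if the empty slide is pushed (over 6 mm) (value of joint empty_slide above 0.006 m).
It fails at once if a loose bolt on the surface plate is moved (over 15 mm) (distance of any of bolt1_mid, bolt2_mid from where it was at the start of the episode above 0.015 m).
It fails at once if the ring gauge is moved (over 15 mm) (distance of ring_mid from where it was at the start of the episode above 0.015 m).
It fails at once if the cup is moved (over 15 mm) (distance of cup from where it was at the start of the episode above 0.015 m).
It also fails if it takes over 34 s, if anything falls off the work surface, if the arm or the gripper's body presses on something with over 40 N, if the wrist force passes 120 N, or if a joint passes its speed limit or range.

## Robot

A 6-joint arm with a two-finger parallel gripper is mounted at the origin on the work surface. World frame = base frame: x ahead of the robot, y to its left, z up, the work surface at z = 0. Lengths are in m, angles in degrees, forces in N, time in s.
With the tool pointing down it reaches from about 0.35 to 0.875 m from the base axis. Payload 4.2 kg.
Tool frame: the origin (TCP) lies midway between the tips of the shut fingers; the grasp point (between the pads) lies 19 mm behind it; z points along the fingers, y is the line along which they close (so a half turn about z gives the same grasp; the last joint's range is limited). The gripper opens to 87 mm and grips with 3 to 60 N. Pads are 19 mm wide; open, the fingers measure 117 mm over their backs; the gripper's body (75 mm by 190 mm) begins 51 mm behind the grasp point.
Start: joints at [-49.24, 22.042, 0.453, 0, -68.411, -14.817], TCP at [0.273, -0.562, 0.223] pointing down, gripper open.
Joint ranges: [-179.83, 179.83], [-69.29, 118.12], [-61.27, 80.66], [-181.25, 117.63], [-171.15, -9.14], [-177.46, 177.46]. Speed limits (degrees/s): [159.86, 159.86, 180, 180, 180, 180].

## Interface

Orientations are given as [roll, pitch, yaw] about the fixed x, y, z axes, in that order (R = Rz(yaw) Ry(pitch) Rx(roll)).
In Python, from workcell import env gives the robot as it stands. The module is installed in compiled form; this text tells all that it offers. Calls block until the motion is done:
- env.goto(position, orientation): joint-space move of the TCP to a pose.
- env.move_straight(position, rotation=None, rate=0.15, force_limit=None): straight line of the TCP; rotation=None keeps the orientation; rate is the mean speed in m/s. With force_limit (N) it stops when the force on the tool has changed by that much, and returns True; else False.
- env.set_joints(angles): joint-space move.
- env.gripper_to(opening, grasp_force=None): opening from 0.0 (shut) to 1.0 (fully open); grasp_force is the grip in N (None keeps the last); returns when the fingers have stopped.
- env.dwell(seconds).
- env.inverse_kinematics(position, orientation): joint angles nearest the present ones, or None.
- env.read_state(): the state.
- env.grab_frame(name): name is "scene" or "top" or "wrist"; returns a dict with "image" (480x640x3 uint8, blue, green, red), "fx", "fy", "cx", "cy" (pixels), "position" and "orientation" of the camera in the world. Camera axes: x right, y up, looking along -z (the intrinsics and any distortion apply to the point x, -y, -z); pixel columns grow to the right and rows downward; lengths in m; the calibration is good to about 2 mm. A picture is of the moment at which its call begins. There is no depth.
A pose or a line that the arm cannot do raises env.Unreachable and nothing moves.
- env.close_job(): hands the job in; it is judged then, once.
Trained networks look in a picture, given as the dict that the camera call returned (one of the last four; its "shot" number tells which), for a name from the list of things; names that differ only in an ending like _2 or _b are one class to them, and where a whole thing is asked for, a point or a joint stands for the part that bears it (a point fixed in the world has none). Each returns a list of dicts, best first, with "score" (0 to 1); they miss things now and then, are a little off and sometimes report something else, mostly with a low value. They report only what shows in the picture. A call takes as long as a camera call. They do not tell look-alikes from the thing itself.
- env.search_frame(picture, thing): "xyz" ([x, y, z] in m, in world coordinates, good to about 4 mm: the middle of the surface that is visible of it).
- env.trace(picture, thing): "mask" (480x640 bool, what is visible of it).
The state is a dict: "clock": time; "joint_positions": joint angles; "qvel": joint speeds; "joint_torque": joint torques, N m; "position": TCP position; "tool_rot": TCP orientation; "force": force on the tool from outside, world axes, zero at the start; "wrist_torque": the same for the moment, N m; "opening": opening from 0.0 (shut) to 1.0 (fully open); "finger_force": force on a finger pad.
Only numpy, scipy, OpenCV 4.12 (cv2) and the standard library are available. Lean on these libraries where they do the work, as an engineer would, in place of code of your own. Each camera call takes 0.05 s, during which the arm holds its last target. There are 200 camera calls.

## Working session

There is one attempt and no reset: what is moved stays moved. The work goes in short steps, each a Python script; the robot and the scene stay as the last script left them, time stands still between calls to the robot, and variables do not carry over. Pictures are saved under pics/ and viewed, at most 10 in all, crops included, and the job is handed in when it is done.

```bash
mkdir -p pics; python3 - <<'E'
from workcell import env
import cv2,numpy as np
for n in ["top","scene"]:
    p=env.grab_frame(n); cv2.imwrite(f"pics/{n}1.png",p["image"])
    print(n,p["fx"],p["fy"],p["cx"],p["cy"],p["position"],p["orientation"],[k for k in p])
    for t in ["loaded","empty","seated_bolt_mid","loaded_push","loaded_gate","loaded_pin","cup","surface_plate"]:
        print(t,[(np.round(d["xyz"],3).tolist(),round(d["score"],2)) for d in env.search_frame(p,t)][:5])
print(env.read_state())
E
```

```text
top 550.6588827584119 550.6588827584119 314.4260206505094 234.69574987385772 [4.51544802e-01 6.87544377e-04 1.24676501e+00] [  3.36522411  -1.01361399 -90.14659095] ['image', 'fx', 'fy', 'cx', 'cy', 'position', 'orientation', 'shot']
loaded [([0.533, 0.183, 0.007], 0.56), ([0.488, 0.18, 0.035], 0.42)]
empty [([0.619, -0.126, 0.01], 0.55)]
seated_bolt_mid [([0.373, 0.224, 0.036], 0.77), ([0.539, 0.3, 0.041], 0.67), ([0.534, 0.188, 0.057], 0.54)]
loaded_push [([0.486, 0.18, 0.034], 0.59), ([0.486, 0.425, 0.042], 0.33)]
loaded_gate [([0.528, 0.186, 0.01], 0.57)]
loaded_pin [([0.529, 0.187, 0.011], 0.93)]
cup [([0.486, 0.425, 0.041], 0.83)]
surface_plate [([0.466, -0.434, 0.04], 0.9)]
scene 533.7586095414599 533.7586095414599 327.3790402488534 225.44825686512127 [ 1.32868789 -0.08357431  0.82317959] [46.95637492  0.94591812 84.0270242 ] ['image', 'fx', 'fy', 'cx', 'cy', 'position', 'orientation', 'shot']
loaded [([0.557, 0.177, 0.012], 0.93)]
empty [([0.639, -0.128, 0.012], 0.69), ([0.486, 0.218, 0.027], 0.47)]
seated_bolt_mid [([0.549, 0.304, 0.027], 0.66), ([0.533, 0.192, 0.056], 0.51)
[... 320 characters left out ...]
0.053], 0.4)]
{'clock': 0.9, 'joint_positions': array([-4.92407270e+01,  2.20414086e+01,  4.54079036e-01, -6.90924321e-04,
       -6.84115559e+01, -1.48154082e+01]), 'qvel': array([-0.01555178, -0.00254856, -0.01161161,  0.02698182,  0.06529212,
        0.01927375]), 'joint_torque': array([ 2.60910801e-04, -3.90454888e+01,  1.87621701e+01,  4.22447160e+00,
        1.55239587e-02, -3.28128841e-06]), 'position': array([ 0.27344064, -0.56199516,  0.22256109]), 'tool_rot': array([-1.79999087e+02,  9.06103588e-04, -1.54056389e+02]), 'force': array([0.62918818, 0.07571794, 0.71083636]), 'wrist_torque': array([0.02080205, 0.0017456 , 0.0076693 ]), 'finger_force': 0.0, 'opening': 1.0011097680470973}
```

View pics/top1.png

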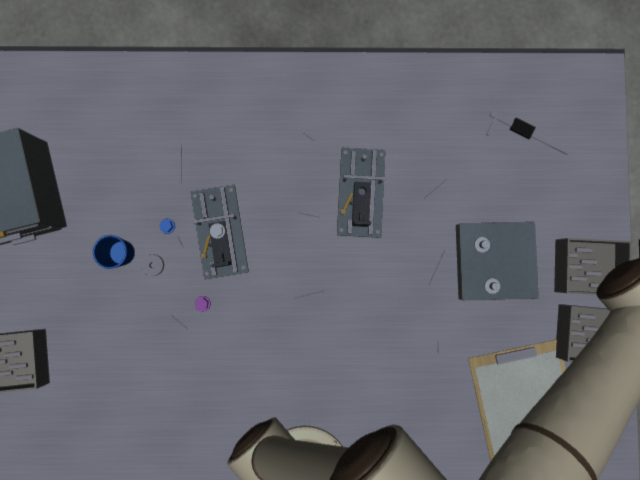

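View pics/scene1.png

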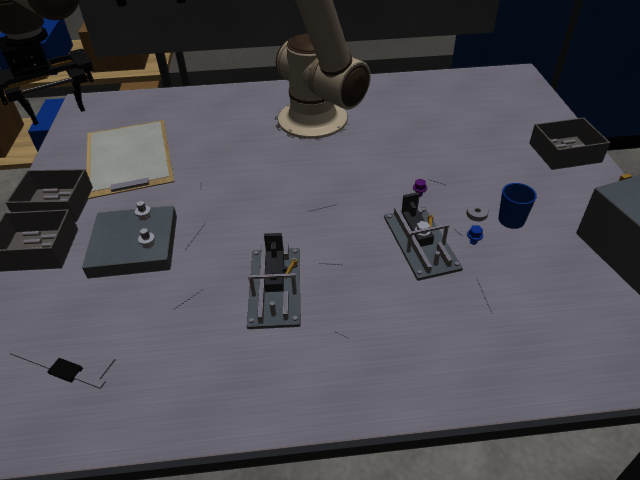

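The bolt-like candidates in the top view are the zinc bolt at (217,231), seated in the left slide, the blue look-alike at (167,226), the purple one at (202,303), and the two plate bolts at (482,244) and (492,286). I choose the station at (219,231). The station at (361,192) has an empty bore. Next is one close crop and a pose measurement.

```bash
cat > h.py <<'E'
from workcell import env
import cv2,numpy as np
from scipy.spatial.transform import Rotation as Rn
def ray(p,uv,z):
    R=Rn.from_euler("xyz",p["orientation"],degrees=True).as_matrix()
    d=R@np.array([(uv[0]-p["cx"])/p["fx"],-(uv[1]-p["cy"])/p["fy"],-1])
    c=np.array(p["position"]); return c+d*(z-c[2])/d[2]
def proj(p,X):
    R=Rn.from_euler("xyz",p["orientation"],degrees=True).as_matrix()
    q=R.T@(np.array(X)-p["position"]); return np.array([p["cx"]-p["fx"]*q[0]/q[2],p["cy"]+p["fy"]*q[1]/q[2]])
E
python3 - <<'E'
from h import *
p=env.grab_frame("top")
m=None
for t in ["loaded","loaded_gate"]:
    for d in env.trace(p,t):
        k=d["mask"]; ys,xs=np.nonzero(k); print(t,d["score"],k.sum(),xs.mean(),ys.mean())
        if m is None and abs(xs.mean()-219)<25: m=k
im=p["image"].copy()
pts=np.argwhere(m)[:,::-1].astype(np.float32)
b=cv2.boxPoints(cv2.minAreaRect(pts)); print(b)
w=np.array([ray(p,q,.01) for q in b]); print(w.round(4)); print("c",w.mean(0), [np.linalg.norm(w[i]-w[i-1]) for i in range(4)])
for i in range(4):
    e=w[i]-w[i-1]; print(np.degrees(np.arctan2(e[1],e[0])))
for uv in [(167,226),(202,303)]: print(ray(p,uv,.03))
c=im[165:325,130:290]; c=cv2.resize(c,None,fx=3.7,fy=3.7,interpolation=cv2.INTER_CUBIC)
cv2.polylines(c,[((b-[130,165])*3.7).astype(int)],True,(0,255,0),1)
cv2.imwrite("pics/crop1.png",c)
E
```

```text
loaded 0.91 3737 219.4985282312015 231.54856837035055
loaded_gate 0.9 3831 219.31166797180893 231.50509005481598
loaded_gate 0.28 1092 112.81135531135531 251.60164835164835
loaded_gate 0.23 112 205.61607142857142 247.45535714285714
[[188.91895 191.51352]
 [234.32434 183.94595]
 [248.8919  271.35135]
 [203.48651 278.9189 ]]
[[0.622  0.261  0.01  ]
 [0.6392 0.1591 0.01  ]
 [0.4423 0.1254 0.01  ]
 [0.4257 0.2265 0.01  ]]
c [0.53232945 0.19300891 0.01      ] [np.float64(0.1993162806478084), np.float64(0.10331693103103332), np.float64(0.19976164907728464), np.float64(0.10241066137831394)]
9.96707209470135
-80.43175344618278
-170.2940401723349
99.31669639096124
[0.54275314 0.30411141 0.03      ]
[0.37358395 0.22560224 0.03      ]
```

View pics/crop1.png

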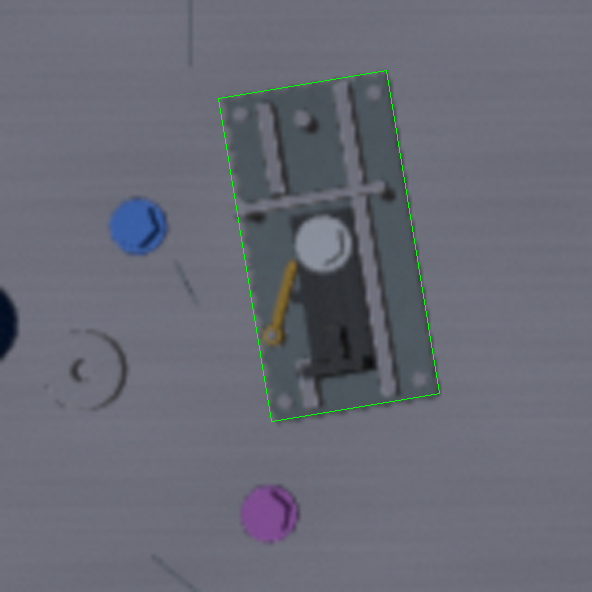

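The crop confirms the choice. The zinc bolt sits in the slide at crop (325,243), with the brass catch, gate and pin all visible, and the base outline fits well. I'll shut the fingers, approach in front of the plate and check with the wrist camera.

```bash
python3 - <<'E'
from h import *
p=env.grab_frame("top")
yaw=9.8; a=np.radians(yaw); ex=np.array([np.cos(a),np.sin(a),0]); o=np.array([.532,.192,0])
print("plate top centre from pixel",ray(p,(222.4,264),.078),"pred",o-.074*ex)
env.gripper_to(0.0)
P=o-(.078+.055)*ex
for y in (yaw,yaw-180):
    print(y,env.inverse_kinematics([P[0],P[1],.2],[180,0,y]),env.inverse_kinematics([P[0],P[1],.05],[180,0,y]))
best=min((yaw,yaw-180),key=lambda y:np.abs(env.inverse_kinematics([P[0],P[1],.2],[180,0,y])-env.read_state()["joint_positions"]).max())
print(best)
env.goto([P[0],P[1],.2],[180,0,best])
p=env.grab_frame("wrist"); im=p["image"].copy()
for s in [(-.078,.018,.078),(-.078,-.018,.078),(-.078,0,.056),(-.1,.05,.01),(-.1,-.05,.01),(.1,.05,.01),(.1,-.05,.01),(.075,0,.044),(0,0,.053)]:
    X=o+s[0]*ex+s[1]*np.array([-ex[1],ex[0],0])+[0,0,s[2]]
    u=proj(p,X); 
    if abs(u).max()<2000: cv2.circle(im,tuple(int(v) for v in u),4,(0,0,255),1)
cv2.imwrite("pics/w1.png",im); s=env.read_state(); print(s["clock"],s["position"],s["tool_rot"],s["opening"])
E
```

```text
plate top centre from pixel [0.45847884 0.1745292  0.078     ] pred [0.45907982 0.1794045  0.        ]
9.8 [ 4.44397736e+01  4.40323554e+00 -2.66169862e+01  2.54444375e-14
 -5.89797783e+01  5.53602264e+01] [ 4.44397736e+01  1.67107836e+01 -3.82094940e+01  2.54444375e-14
 -3.50797224e+01  5.53602264e+01]
-170.2 [ 4.44397736e+01  4.40323554e+00 -2.66169862e+01 -2.54444375e-14
 -5.89797783e+01 -1.24639774e+02] [ 4.44397736e+01  1.67107836e+01 -3.82094940e+01 -2.54444375e-14
 -3.50797224e+01 -1.24639774e+02]
9.8
5.3 [0.40120826 0.16895713 0.19995528] [1.79993168e+02 4.97388282e-03 9.73051692e+00] 0.00766116472821909
```

View pics/w1.png

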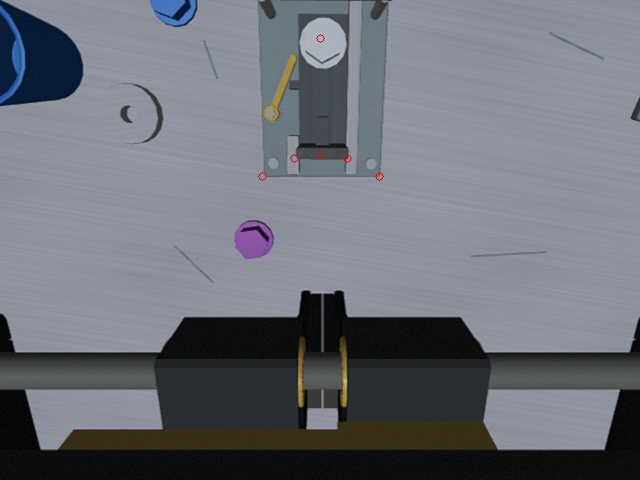

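The wrist view agrees within about 1–2 mm: plate at (322,153), base corners at (263,177) and (381,177), and the purple look-alike at (254,240) clear of the path. Now descend and push.

```bash
cat > push.py <<'E'
from h import *
yaw=9.73; a=np.radians(yaw); ex=np.array([np.cos(a),np.sin(a),0]); ey=np.array([-ex[1],ex[0],0]); o=np.array([.532,.192,0])-.001*ey
def T(x,z=.054): return (o+x*ex+[0,0,z]).tolist()
def xs(): s=env.read_state(); return round(s["clock"],2),round(float((s["position"]-o)@ex),4),np.round(s["force"],1)
E
python3 - <<'E'
from push import *
env.move_straight(T(-.125),rate=.15); print(xs())
print(env.move_straight(T(-.07),rate=.04,force_limit=3),xs())
x0=xs()[1]
print(env.move_straight(T(x0+.062),rate=.04,force_limit=22),xs())
p=env.grab_frame("scene"); cv2.imwrite("pics/s2.png",cv2.resize(p["image"][150:310,340:540],None,fx=3,fy=3,interpolation=cv2.INTER_CUBIC))
E
```

```text
(6.42, -0.1244, array([0.3, 0.2, 0.8]))
True (7.33, -0.0893, array([-3.2,  0.2,  2.1]))
True (8.64, -0.0428, array([-8.9,  1.1,  5.3]))
```

View pics/s2.png

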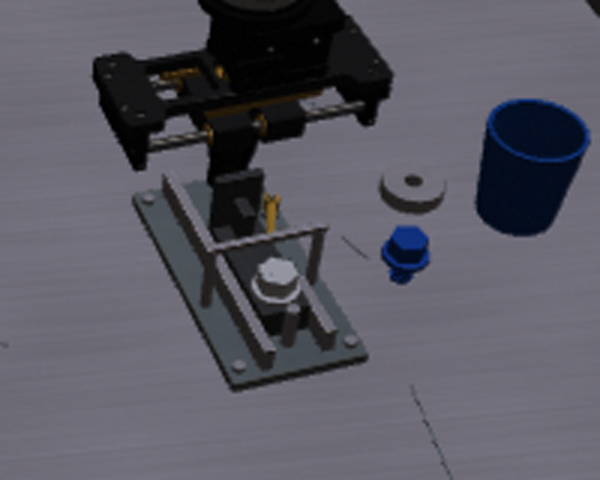

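The slide looks to be at or near the pin, with the bolt past the gate. I'll press a little further to be sure of the stop, then release.

```bash
python3 - <<'E'
from push import *
print(env.move_straight(T(-.034),rate=.015,force_limit=22),xs())
env.dwell(.2); print(xs())
env.move_straight(T(-.125),rate=.06); print(xs())
env.move_straight(T(-.135,.2),rate=.15); env.dwell(.3); print(xs())
p=env.grab_frame("scene"); cv2.imwrite("pics/s3.png",cv2.resize(p["image"][150:310,340:540],None,fx=3,fy=3,interpolation=cv2.INTER_CUBIC))
p=env.grab_frame("wrist"); cv2.imwrite("pics/w3.png",p["image"])
E
```

```text
False (9.35, -0.0403, array([-9.2, -3.3,  0.7]))
(9.55, -0.0402, array([-9.5, -3.2,  0.7]))
(11.22, -0.1247, array([-1.1,  0.2, -0.8]))
(12.64, -0.1351, array([-0.2,  0.6, -0.6]))
```

View pics/s3.png

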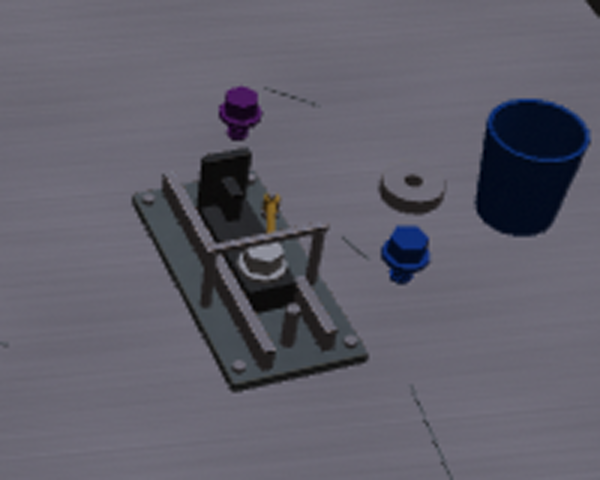

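View pics/w3.png

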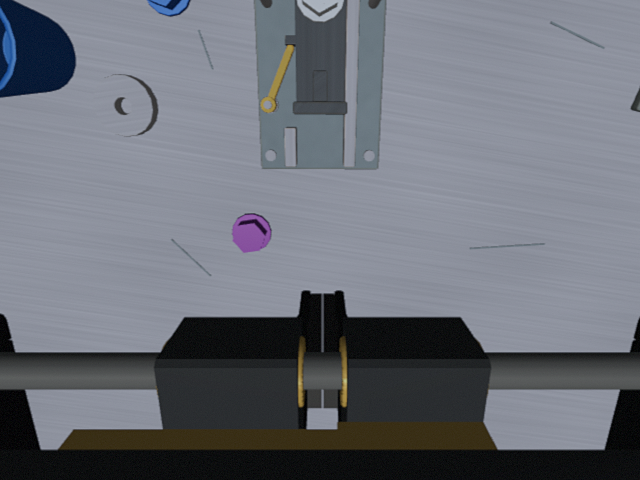

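The slide has come back to mid with the brass catch behind its tooth, at (290,40) in the wrist view, and the bolt is under the gate bar. In the scene view the bolt moved from (249,240) to (278,277) when pushed and rests at (263,258). That is about 50 mm and then 25 mm of travel, so the stop was reached. Handing in.

```bash
python3 -c "
from workcell import env
print(env.close_job())"
```

```text
the job is handed in; nothing more can be done
None
```

I pushed the loaded slide about 49 mm in, against its stop pin; let go, it sprang back and its catch holds it at mid position with the bolt under the gate bar, and I have handed the job in (the judge returned no verdict).

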